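# Right the tipped tin and hold the lane gate at its third click

## Robot

A 7-joint arm with a two-finger parallel gripper is mounted at the origin on the work surface. World frame = base frame: x ahead of the robot, y to its left, z up, the work surface at z = 0. Lengths are in mm, angles in rad, forces in N, time in s.
With the tool pointing down it reaches from about 375 to 925 mm from the base axis. Payload 3.1 kg.
Tool frame: the origin (TCP) lies between the finger pads; the fingertips stand env.tcp_to_tips ahead of it and the grasp point (between the pads) is the TCP (env.tcp_to_tips is the distance from the TCP to the fingertips, in mm); z points along the fingers, y is the line along which they close (so a half turn about z gives the same grasp; the last joint's range is limited). The gripper opens to 85 mm and grips with 20 to 120 N. Pads are 22 mm wide; open, the fingers measure 114 mm over their backs; the gripper's body (76 mm by 85 mm) begins 54 mm behind the grasp point. The pads swing forward as they close: fully open they stand 13 mm farther back than shut.
Start: joints at [-1.205, 0.383, 0.044, 1.598, -0.018, 1.161, -0.05], TCP at [290.757, 581.346, 250.269] pointing down, gripper open.
Joint ranges: [-2.61, 2.61], [-0.41, 2.15], [-1.48, 1.57], [0, 2.5], [-1.57, 4.71], [0.05, 1.97], [-2.85, 2.85]. Speed limits (rad/s): [2.79, 2.79, 3.14, 3.14, 3.14, 3.14, 3.14].

## Interface

Orientations are given as a rotation vector (axis times angle).
In Python, from bench import get_state, viewer, env gives the robot as it stands. The module is installed in compiled form; this text tells all that it offers.
- The arm moves only by the shell command python3 -m creep 'ROWS' [OPENING] [FORCE]. ROWS is JSON, a list of rows, each an object of numbers: "x", "y", "z": the shift along the tool's x, y, z in cm; "rx", "ry", "rz": the turn, a rotation vector about the tool's x, y, z in rad. A call has 1 to 8 rows; each row is the pose to reach, as a shift and turn from the pose commanded when the call began, along the tool's axes at that moment; what a row does not reach only later rows make up. A row lasts 1/8 s, in which the tool goes at most 62.5 mm and 10.7 degrees, less where a joint would pass 70% of its speed; a pose out of reach is approached as far as the arm can. A call with a gripper value outside its range is refused whole. OPENING is the closure, from 0 (fully open) to 1 (shut), set as the call begins (- or left out, the last holds). The fingers move at their own pace and stop on an object; FORCE is the grip in N (left out, the last holds). Time passes only in rows, so rows that repeat a pose let the fingers close. It gives the time, the measured TCP pose, the force, the opening and the grip force at its end, in the units of the state.
- get_state(): the state, without advancing time (a new reading comes with each control period).
- viewer.read_camera(name): name is "scene" or "top" or "wrist"; returns a dict with "color" (420x560x3 uint8, red, green, blue), "vertical_fov" (degrees; the focal length in pixels is half the picture's height over the tangent of half this angle, whatever the lens; pixels are square), "cx", "cy" (the principal point, pixels), "pose" (4x4, takes a point from camera to world coordinates). Camera axes: x right, y down, z forward; pixel columns grow to the right and rows downward; lengths in mm; the calibration is good to about 2 mm. A picture is of the moment at which its call begins. There is no depth.
- env.hand_in(): hands the job in; it is judged then, once.
The state is a dict: "time_s": time; "joints": joint angles; "qvel": joint speeds; "effort": joint torques, N m; "eef_pos": TCP position; "orientation": TCP orientation; "contact_force": force on the tool from outside, world axes, zero at the start; "wrist_torque": the same for the moment, N m; "width": finger opening in mm; "grip_force": force on a finger pad.
Only numpy, scipy, OpenCV 4.12 (cv2) and the standard library are available. Lean on these libraries where they do the work, as an engineer would, in place of code of your own. Each camera call takes 0.05 s, during which the arm holds its last target. There are 200 camera calls.

## Task

One tin has fallen over in the feed lane: stand it upright again in the lane, lid up, in the gap between its neighbours, without shoving or tipping the other tins. Then, with the bar knob at the end of the lane, turn the sprung gate clockwise to its third click, not on to the fourth, and finish holding the knob there, because the gate springs back if you let go.

Things in the scene. Friction and masses are not known exactly. Their poses are not given: they have to be found in the camera images.
- rack: fixed steel feed lane with the indexing head at one end; origin on the bench under the lane, z up, y along the lane. Lane floor 30 mm above the bench, 58 mm wide between two lips 5 mm high and 5 mm thick, centred on x = 0, running from y = -275 to y = +225 mm. A 55 mm high plate closes the end at -y; the gate is at the +y end. The head is a grey drum 88 mm in diameter and 45 mm high beside the lane, its axis at x = -80, y = +205 mm
- tin: the fallen tin, lying in the lane roughly along it, lid end towards the rack's +y: plain metal tin with a paper band, a right cylinder 50 mm in diameter and 66 mm tall, about 160 g; origin at the centre of its bottom face, z along its axis towards the lid. Standing in the lane its origin is 30 mm above the bench. There are at least 95 mm of free lane on both sides of its middle
- tin_a: upright neighbour on the rack's -y side of the gap: plain metal tin with a paper band, a right cylinder 50 mm in diameter and 66 mm tall, about 160 g; origin at the centre of its bottom face, z along its axis towards the lid
- tin_b: upright neighbour on the rack's +y side of the gap: plain metal tin with a paper band, a right cylinder 50 mm in diameter and 66 mm tall, about 160 g; origin at the centre of its bottom face, z along its axis towards the lid
- tin_c: upright tin beyond tin_a, at the closed end: plain metal tin with a paper band, a right cylinder 50 mm in diameter and 66 mm tall, about 160 g; origin at the centre of its bottom face, z along its axis towards the lid
- grip: bar knob and gate arm, one part turning on top of the drum: a steel hub 34 mm in diameter and 14 mm high, on it a black bar 52 mm long (along x), 14 mm wide (along y: pinch across this) and 45 mm high, from 59 to 104 mm above the bench; under the bar the gate arm, a steel bar 10 mm wide reaching 118 mm from the axis along +x, its top 57 mm above the bench. Origin on the turning axis at the hub's underside, 45 mm above the bench, z up
- grip_mid (a point): point on the turning axis inside the bar knob, 25 mm above its foot (84 mm above the bench): the height to grip
- gate (a joint): angle of gate and knob, rad: 0 at rest (open, against a stop), growing clockwise seen from above, to 1.9 at most. Clicks (stops) at 0.4, 0.8, 1.2 and 1.6: the third is 1.2, where the arm lies square across the lane. A return spring (0.09 N m at rest, 0.126 N m at the third click) is stronger than the clicks (a ripple of 0.06 N m either way that repeats every 0.4 rad), so the gate swings back whenever it is let go; turning takes up to 0.2 N m
Mind the look-alikes: they are no part of the job. What is shaped like the tin but green is not meant.

How it is judged:
By the outcome, as a careful person would: the job done as asked, in the order asked, and still so for the second after the job is handed in, while the arm keeps its last pose, push and grip.
It also fails if it takes over 58 s, if anything falls off the work surface, if the arm or the gripper's body presses on something with over 40 N, if the wrist force passes 120 N, or if a joint passes its speed limit or range.

## Working session

There is one attempt and no reset: what is moved stays moved. The work goes in short steps, Python scripts to look and compute and a shell command to move; the robot and the scene stay as the last step left them, time stands still between calls to the robot, and variables do not carry over. Pictures are saved under pics/ and viewed, at most 11 in all, crops included, and the job is handed in when it is done.

```bash
mkdir -p pics
cat > h.py <<'E'
import numpy as np, cv2
from scipy.spatial.transform import Rotation as R
from bench import get_state, viewer, env
def cam(n,f=None):
    c=viewer.read_camera(n)
    if f: cv2.imwrite('pics/'+f,c['color'][:,:,::-1])
    return c
def ray(c,u,v):
    h=c['color'].shape[0]; f=h/2/np.tan(np.radians(c['vertical_fov'])/2)
    d=np.array([(u-c['cx'])/f,(v-c['cy'])/f,1.]); P=np.array(c['pose'])
    return P[:3,3],P[:3,:3]@d
def onz(c,u,v,z):
    o,d=ray(c,u,v); return o+d*(z-o[2])/d[2]
def proj(c,p):
    P=np.array(c['pose']); q=P[:3,:3].T@(np.array(p)-P[:3,3]); h=c['color'].shape[0]; f=h/2/np.tan(np.radians(c['vertical_fov'])/2)
    return c['cx']+f*q[0]/q[2],c['cy']+f*q[1]/q[2]
E
python3 - <<'E'
from h import *
np.set_printoptions(suppress=True,precision=3)
for n in ('top','scene'):
    c=cam(n,n+'1.png'); print(n,c['vertical_fov'],c['cx'],c['cy'],np.array(c['pose']))
s=get_state(); print(s['time_s'],s['eef_pos'],s['orientation'],s['width'],env.tcp_to_tips); print(R.from_rotvec(s['orientation']).as_matrix())
E
```

```text
top 54.714726384356545 283.81041703770836 208.91211671015924 [[ -0.013  -0.994   0.111 552.504]
 [ -1.      0.014   0.01   -9.034]
 [ -0.012  -0.111  -0.994 884.975]
 [  0.      0.      0.      1.   ]]
scene 53.11756577263189 284.272487884277 207.40012468203082 [[  -0.502    0.672   -0.545 1097.358]
 [   0.865    0.396   -0.309  273.221]
 [   0.008   -0.626   -0.779  729.689]
 [   0.       0.       0.       1.   ]]
0.1 [290.42  580.615 249.01 ] [-0.722 -3.057  0.004] 85.04294316318617 19.0
[[-0.894  0.447 -0.001]
 [ 0.447  0.894 -0.002]
 [-0.    -0.002 -1.   ]]
```

View pics/top1.png

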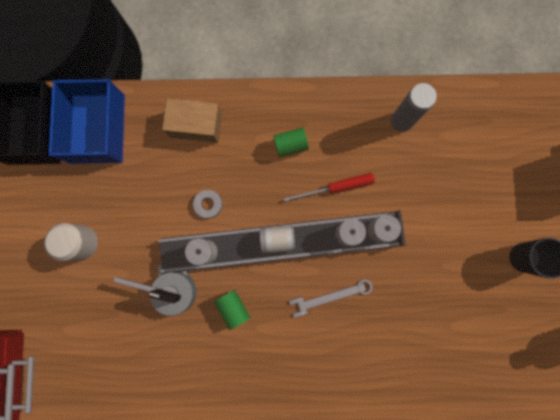

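View pics/scene1.png

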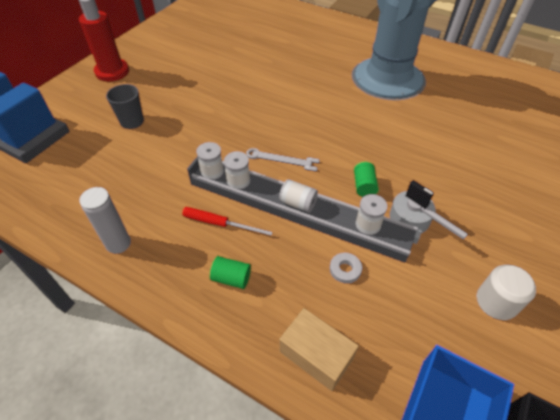

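The top view shows the lane from (160,255), the gate end, to (403,230). Tin_b is at (198,252), the fallen tin at (277,239), tin_a at (351,231) and tin_c at (387,228). The drum is at (172,295), with its arm pointing towards (115,281). In the scene view, the fallen tin is at (298,194) and the knob at (418,194).

Run:
```python
from h import *
c=cam('top'); im=c['color']
hsv=cv2.cvtColor(im,cv2.COLOR_RGB2HSV)
m=(hsv[:,:,1]<70).astype(np.uint8)*255
crop=np.s_[190:330,100:420]
a=cv2.resize(im[crop][:,:,::-1],None,fx=2.5,fy=2.5,interpolation=cv2.INTER_CUBIC)
b=cv2.cvtColor(cv2.resize(m[crop],None,fx=1.25,fy=1.25),cv2.COLOR_GRAY2BGR)
s=np.zeros((350+b.shape[0],800,3),np.uint8); s[:350]=a; s[350:,:b.shape[1]]=b
# bright caps
v=((hsv[:,:,1]<60)&(hsv[:,:,2]>95)).astype(np.uint8)*255
w=cv2.cvtColor(cv2.resize(v[crop],None,fx=1.25,fy=1.25),cv2.COLOR_GRAY2BGR); s[350:,400:]=w
cv2.imwrite('pics/crop1.png',s)
```

```text
(no output)
```

View pics/crop1.png

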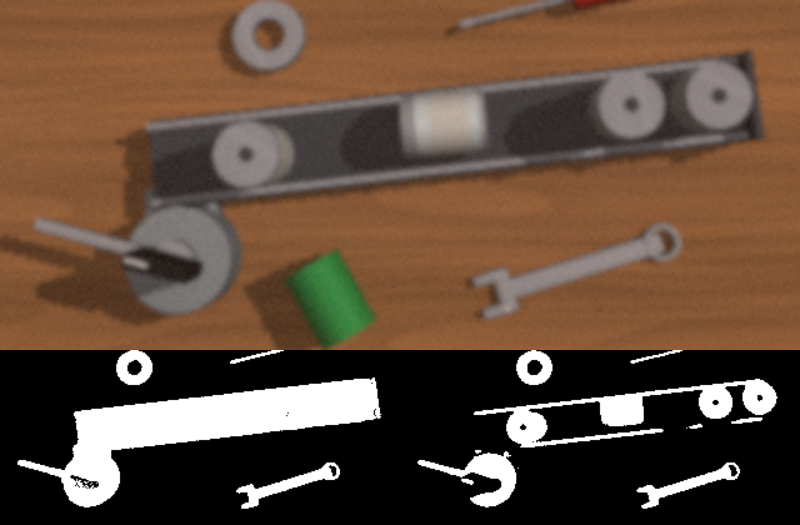

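The crop (×2.5, offset 100,190) shows the lips running (150,127)–(740,60) and (150,202)–(755,137). The lid spots are at (245,153), (632,104) and (718,95). The tin body spans x 402–487 and y 88–156, the drum centre is near (184,259) and the arm tip near (36,223).

```bash
cat > meas.py <<'E'
from h import *
np.set_printoptions(suppress=True,precision=1)
c=cam('top')
P=lambda u,v,z: onz(c,100+u/2.5,190+v/2.5,z)
U=[P(150,127,35),P(740,60,35)];L=[P(150,202,35),P(755,137,35)]
for n,p in zip('U0 U1 L0 L1'.split(),U+L): print(n,p)
d=U[0]-U[1]; d2=L[0]-L[1]; yv=d/np.linalg.norm(d)+d2/np.linalg.norm(d2); yv/=np.linalg.norm(yv); xv=np.array([yv[1],-yv[0],0])
print('yaw',np.degrees(np.arctan2(-yv[0],yv[1])),np.degrees(np.arctan2(-d[0],d[1])),np.degrees(np.arctan2(-d2[0],d2[1])),'width',(U[0]-L[0])@xv)
cl=(U[0]+U[1]+L[0]+L[1])/4
far=P(762,95,55)
for n,p in dict(b=P(245,153,96),a=P(632,104,96),c=P(718,95,96),tin=P(445,122,62),lid=P(402,127,50),bot=P(487,120,55),drum=P(184,259,45),tip=P(36,223,57),end0=P(150,163,30),end1=P(755,95,50)).items():
    print(n,p,'lane x %.1f'%((p-cl)@xv),'y %.1f'%((p-cl)@yv))
t=P(36,223,57)-P(184,259,45); print('arm az',np.degrees(np.arctan2(t[1],t[0])),np.linalg.norm(t[:2]))
E
python3 meas.py
```

```text
U0 [584.1 260.   35. ]
U1 [ 633.6 -235.6   35. ]
L0 [521.9 258.7  35. ]
L1 [ 569.1 -245.2   35. ]
yaw 5.529965746412748 5.704196063775976 5.355735429049518 width 62.08252706896765
b [560.8 166.4  96. ] lane x -1.2 y 157.7
a [ 594.7 -134.3   96. ] lane x 3.6 y -144.8
c [ 600.8 -201.1   96. ] lane x 3.2 y -211.9
tin [584.   11.9  62. ] lane x 7.0 y 1.7
lid [580.8  47.5  50. ] lane x 7.3 y 37.5
bot [585.4 -22.3  55. ] lane x 5.1 y -32.4
drum [475.8 226.7  45. ] lane x -80.0 y 226.0
tip [507. 344.  57.] lane x -37.6 y 339.7
end0 [554.1 261.   30. ] lane x 1.3 y 252.5
end1 [ 603.2 -242.6   50. ] lane x 1.6 y -253.4
arm az 75.11751416163595 121.36582437700815
```

```bash
python3 -m creep '[{"x":-6,"y":-4.4,"z":0.5,"rz":0.1},{"x":-12,"y":-8.8,"z":1,"rz":0.2},{"x":-17,"y":-12.5,"z":1.5,"rz":0.35},{"x":-22,"y":-16.2,"z":2,"rz":0.5},{"x":-27,"y":-20,"z":2.5,"rz":0.65},{"x":-32,"y":-23.5,"z":3,"rz":0.8},{"x":-37,"y":-27.2,"z":3.5,"rz":0.9},{"x":-42,"y":-31,"z":4,"rz":1.01}]'
```

```text
validation failed for argument at $[0]...
```

```bash
python3 -m creep '[{"x":-5,"y":-3.6,"z":0.5,"rx":0,"ry":0,"rz":0.1},{"x":-10,"y":-7.2,"z":1,"rx":0,"ry":0,"rz":0.2},{"x":-15,"y":-11,"z":1.5,"rx":0,"ry":0,"rz":0.35},{"x":-20,"y":-14.6,"z":2,"rx":0,"ry":0,"rz":0.5},{"x":-25,"y":-18.4,"z":2.5,"rx":0,"ry":0,"rz":0.65},{"x":-30,"y":-22,"z":3,"rx":0,"ry":0,"rz":0.8},{"x":-35,"y":-25.7,"z":3.5,"rx":0,"ry":0,"rz":0.9},{"x":-39,"y":-28.7,"z":4,"rx":0,"ry":0,"rz":1.01}]'
```

```text
time_s: 1.2
eef_pos: [512.1, 147.3, 210.3]
orientation: [2.117, 2.32, 0.001]
contact_force: [-0.3, 0.2, -0.1]
width: 85.5
grip_force: 0.0
```

```bash
python3 -m creep '[{"x":-5,"y":2,"z":0.6,"rx":0,"ry":0,"rz":0},{"x":-10,"y":4,"z":1.2,"rx":0,"ry":0,"rz":0},{"x":-14,"y":5.6,"z":2,"rx":0,"ry":0,"rz":0},{"x":-14,"y":5.6,"z":2,"rx":0,"ry":0,"rz":0},{"x":-14,"y":5.6,"z":2,"rx":0,"ry":0,"rz":0}]'
python3 - <<'E'
from h import *
np.set_printoptions(suppress=True,precision=2)
c=cam('wrist','w1.png'); print(c['vertical_fov'],c['cx'],c['cy'],np.array(c['pose'])); s=get_state(); print(s['eef_pos'],s['joints'])
E
```

```text
time_s: 1.82
eef_pos: [580.1, 17.0, 189.9]
orientation: [-2.11, -2.326, 0.0]
contact_force: [-0.6, 0.2, -0.2]
width: 85.6
grip_force: 0.0
69.75854560133278 278.44311795836387 206.36317311921354 [[  1.     0.09   0.03 573.01]
 [  0.1   -0.96  -0.27  87.41]
 [ -0.     0.28  -0.96 312.74]
 [  0.     0.     0.     1.  ]]
[580.09  18.06 190.08] [-0.52  0.34  0.5   1.84 -0.19  1.    0.16]
```

View pics/w1.png

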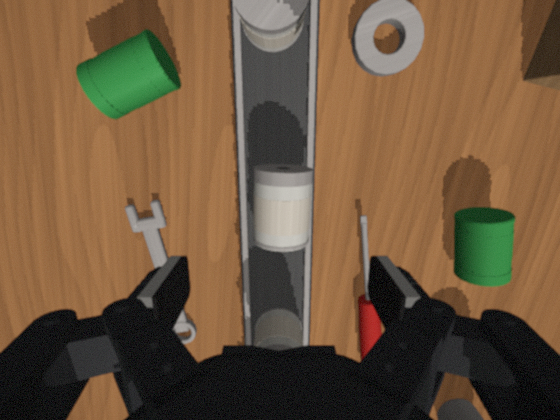

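The wrist view shows the tin at columns 254–312, its lid rim at row 166 and its bottom rim at row 248. The lips are at about columns 243 and 311 near row 210.

Run:
```python
from h import *
np.set_printoptions(suppress=True,precision=1)
c=cam('wrist')
hsv=cv2.cvtColor(c['color'],cv2.COLOR_RGB2HSV)
m=((hsv[:,:,1]<90)&(hsv[:,:,2]>125)).astype(np.uint8)
for r in (190,205,220,235):
    k=np.where(m[r,225:340])[0]+225; g=np.split(k,np.where(np.diff(k)>1)[0]+1); print(r,[(a[0],a[-1]) for a in g])
for z in (55,62):
    print(z,onz(c,254,205,z),onz(c,311.5,205,z))
print('lid top',onz(c,284,166,80),'bot top',onz(c,281,246,75),'ax',onz(c,281,249,55))
print('lips at row 210',onz(c,243,210,35),onz(c,310,210,35))
s=get_state(); print(s['joints'],s['eef_pos'])
```

```text
190 [(np.int64(240), np.int64(245)), (np.int64(258), np.int64(311))]
205 [(np.int64(241), np.int64(245)), (np.int64(257), np.int64(310))]
220 [(np.int64(241), np.int64(245)), (np.int64(257), np.int64(310))]
235 [(np.int64(242), np.int64(246)), (np.int64(257), np.int64(310))]
55 [558.2  13.9  55. ] [609.1  19.   55. ]
62 [558.6  15.9  62. ] [608.1  20.8  62. ]
lid top [580.3  54.7  80. ] bot top [585.  -14.3  75. ] ax [586.4 -25.9  55. ]
lips at row 210 [546.9   2.1  35. ] [611.1   8.5  35. ]
[-0.5  0.3  0.5  1.8 -0.2  1.   0.2] [580.1  18.5 190.2]
```

```bash
python3 -m creep '[{"x":0.1,"y":0.1,"z":1.5,"rx":0,"ry":-0.15,"rz":0},{"x":0.2,"y":0.2,"z":3,"rx":0,"ry":-0.3,"rz":0},{"x":0.2,"y":0.2,"z":4.5,"rx":0,"ry":-0.45,"rz":0},{"x":0.2,"y":0.2,"z":6,"rx":0,"ry":-0.6,"rz":0},{"x":0.2,"y":0.2,"z":7,"rx":0,"ry":-0.72,"rz":0},{"x":0.2,"y":0.2,"z":7,"rx":0,"ry":-0.785,"rz":0},{"x":0.2,"y":0.2,"z":7,"rx":0,"ry":-0.785,"rz":0}]'
python3 -c "
from h import *
np.set_printoptions(suppress=True,precision=3)
s=get_state();print(s['joints'],s['eef_pos']);print(R.from_rotvec(s['orientation']).as_matrix())"
```

```text
time_s: 2.8
eef_pos: [581.6, 22.6, 118.5]
orientation: [1.655, 1.839, -0.687]
contact_force: [-0.0, 0.3, 0.1]
width: 85.1
grip_force: 0.0
[-1.002  0.696  0.687  1.86   0.392  0.995 -0.545] [581.649  22.562 118.542]
[[-0.075  0.995  0.071]
 [ 0.704  0.104 -0.703]
 [-0.706 -0.003 -0.708]]
```

```bash
python3 -m creep '[{"x":1.3,"y":0.1,"z":1.4,"rx":0,"ry":0,"rz":0},{"x":2.6,"y":0.1,"z":2.8,"rx":0,"ry":0,"rz":0},{"x":3.5,"y":0.1,"z":3.8,"rx":0,"ry":0,"rz":0},{"x":3.95,"y":0.1,"z":4.3,"rx":0,"ry":0,"rz":0},{"x":3.95,"y":0.1,"z":4.3,"rx":0,"ry":0,"rz":0},{"x":3.95,"y":0.1,"z":4.3,"rx":0,"ry":0,"rz":0}]'
python3 -c "
from h import *
cam('scene','s2.png')
im=cv2.imread('pics/s2.png')[100:300,180:460];cv2.imwrite('pics/s2.png',cv2.resize(im,None,fx=2.8,fy=2.8))"
```

```text
time_s: 3.55
eef_pos: [583.9, 16.0, 62.4]
orientation: [1.662, 1.831, -0.687]
contact_force: [-0.1, -0.4, 0.2]
width: 85.3
grip_force: 0.0
```

View pics/s2.png

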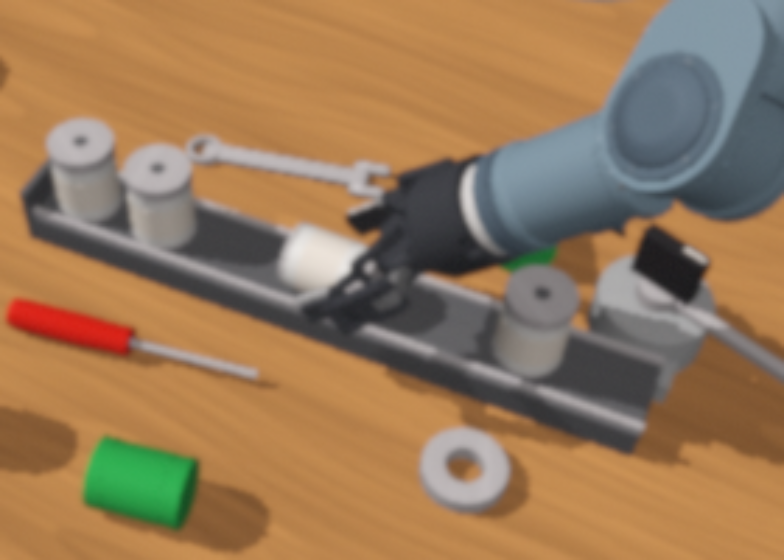

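The picture shows the fingers either side of the fallen tin, tilted about 45° with the body towards tin_b and everything else clear. I'll close on it.

```bash
python3 -m creep '[{"x":0,"y":0,"z":0,"rx":0,"ry":0,"rz":0},{"x":0,"y":0,"z":0,"rx":0,"ry":0,"rz":0},{"x":0,"y":0,"z":0,"rx":0,"ry":0,"rz":0},{"x":0,"y":0,"z":0,"rx":0,"ry":0,"rz":0},{"x":0,"y":0,"z":0,"rx":0,"ry":0,"rz":0},{"x":0,"y":0,"z":0,"rx":0,"ry":0,"rz":0}]' 1 40
```

```text
time_s: 4.35
eef_pos: [583.7, 16.3, 62.4]
orientation: [1.662, 1.831, -0.688]
contact_force: [-1.5, 2.0, 4.5]
width: 48.9
grip_force: 41.5
```

```bash
python3 -m creep '[{"x":-1,"y":0,"z":-1,"rx":0,"ry":0,"rz":0},{"x":-2.5,"y":0,"z":-2.5,"rx":0,"ry":0,"rz":0},{"x":-4,"y":0,"z":-4,"rx":0,"ry":0.12,"rz":0},{"x":-4.5,"y":0,"z":-4.5,"rx":0,"ry":0.25,"rz":0},{"x":-4.5,"y":0,"z":-4.5,"rx":0,"ry":0.4,"rz":0},{"x":-4.5,"y":0,"z":-4.5,"rx":0,"ry":0.55,"rz":0},{"x":-4.5,"y":0,"z":-4.5,"rx":0,"ry":0.7,"rz":0},{"x":-4.5,"y":0,"z":-4.5,"rx":0,"ry":0.785,"rz":0}]'
python3 -m creep '[{"x":0,"y":0,"z":0,"rx":0,"ry":0.15,"rz":0},{"x":0,"y":0,"z":0,"rx":0,"ry":0.3,"rz":0},{"x":0,"y":0,"z":0,"rx":0,"ry":0.45,"rz":0},{"x":0,"y":0,"z":0,"rx":0,"ry":0.6,"rz":0},{"x":0,"y":0,"z":0,"rx":0,"ry":0.72,"rz":0},{"x":0,"y":0,"z":0,"rx":0,"ry":0.785,"rz":0},{"x":0,"y":0,"z":0,"rx":0,"ry":0.785,"rz":0},{"x":0,"y":0,"z":0,"rx":0,"ry":0.785,"rz":0}]'
python3 -c "
from h import *
np.set_printoptions(suppress=True,precision=3)
s=get_state();print(s['joints'],s['eef_pos']);print(R.from_rotvec(s['orientation']).as_matrix())
cam('scene','s3.png')
im=cv2.imread('pics/s3.png')[80:280,180:460];cv2.imwrite('pics/s3.png',cv2.resize(im,None,fx=2.8,fy=2.8))"
```

```text
time_s: 5.35
eef_pos: [583.6, 12.6, 127.7]
orientation: [2.116, 2.322, 0.005]
contact_force: [-0.2, -0.8, -2.5]
width: 49.0
grip_force: 41.5
time_s: 6.35
eef_pos: [583.6, 16.0, 126.2]
orientation: [-1.662, -1.834, -0.688]
contact_force: [0.7, 0.2, -1.5]
width: 48.4
grip_force: 41.6
[ 0.133  0.611  0.151  1.766 -0.855  1.271  0.85 ] [583.591  16.001 126.227]
[[-0.07   0.995 -0.068]
 [ 0.705  0.098  0.702]
 [ 0.706  0.001 -0.709]]
```

View pics/s3.png

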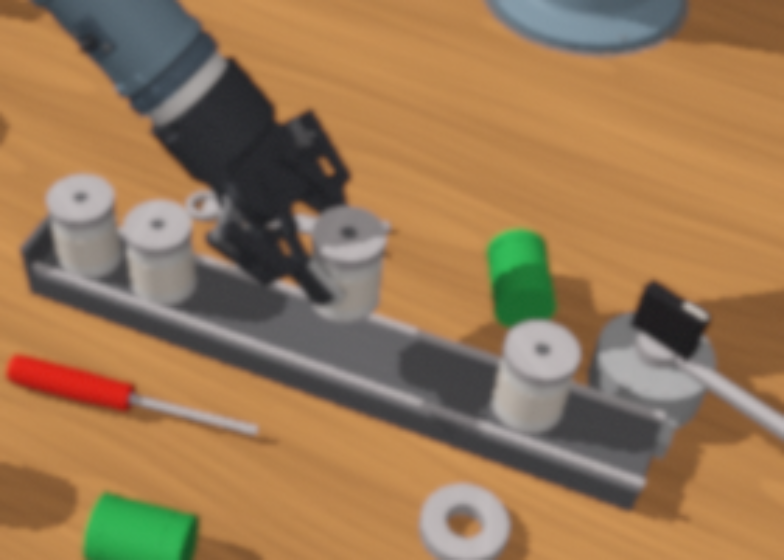

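The tin is held upright with its lid up, at about (348,265) in the picture. It needs about 6 mm towards rack −x to centre it in the lane, and then the descent.

```bash
python3 -m creep '[{"x":-0.7,"y":-0.3,"z":0.7,"rx":0,"ry":0,"rz":0},{"x":-1.5,"y":-0.6,"z":1.5,"rx":0,"ry":0,"rz":0},{"x":-2.2,"y":-0.6,"z":2.2,"rx":0,"ry":0,"rz":0},{"x":-2.9,"y":-0.6,"z":2.9,"rx":0,"ry":0,"rz":0},{"x":-3.5,"y":-0.6,"z":3.5,"rx":0,"ry":0,"rz":0},{"x":-3.9,"y":-0.6,"z":3.9,"rx":0,"ry":0,"rz":0},{"x":-3.9,"y":-0.6,"z":3.9,"rx":0,"ry":0,"rz":0}]'
python3 - <<'E'
from h import *
np.set_printoptions(suppress=True,precision=1)
c=cam('top'); w=cam('wrist')
a=cv2.resize(c['color'][200:290,190:390],None,fx=4,fy=3.3333); b=cv2.resize(w['color'],(400,300)); s=np.zeros((600,800,3),np.uint8); s[:300]=a; s[300:,:400]=b
d=viewer.read_camera('scene')['color'][120:240,240:400]; s[300:,400:]=cv2.resize(d,(400,300))
cv2.imwrite('pics/t4.png',s[:,:,::-1])
E
```

```text
time_s: 7.28
eef_pos: [577.3, 15.5, 69.9]
orientation: [-1.662, -1.831, -0.687]
contact_force: [0.2, -0.1, -1.7]
width: 48.7
grip_force: 41.6
```

View pics/t4.png

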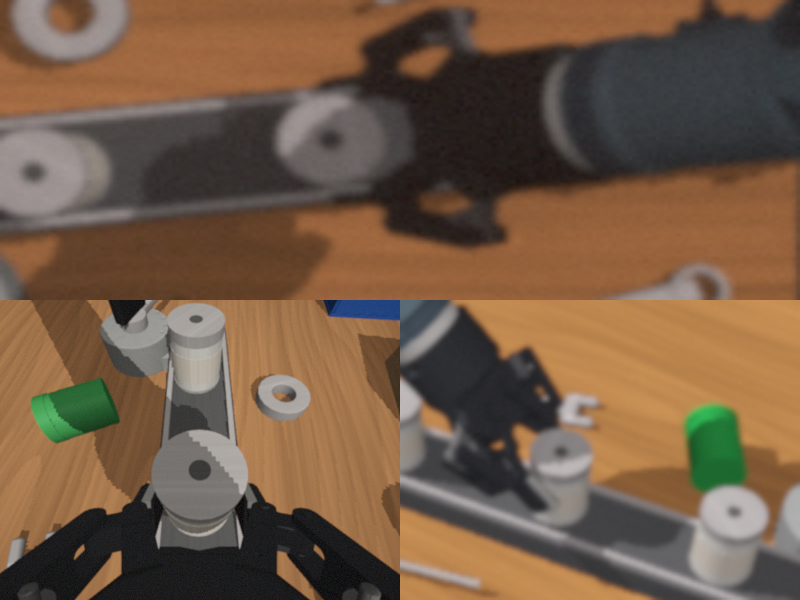

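The top crop shows the lid centre at (331,138) and the lips beside it at rows 92 and about 193. I'll check that numerically.

Run:
```python
from h import *
np.set_printoptions(suppress=True,precision=1)
c=cam('top')
P=lambda u,v,z: onz(c,190+u/4,200+v/(10/3),z)
print(P(331,138,107), P(331,91,35),P(331,193,35), P(150,107,35),P(150,211,35))
w=cam('wrist'); print(onz(w,200*1.4,170*1.4,107))
```

```text
[577.4  20.8 107. ] [609.2  23.3  35. ] [545.5  23.9  35. ] [600.5 118.3  35. ] [535.6 118.2  35. ]
[577.6  20.7 107. ]
```

```bash
python3 -m creep '[{"x":-0.3,"y":0,"z":0.3,"rx":0,"ry":0,"rz":0},{"x":-0.5,"y":0,"z":0.5,"rx":0,"ry":0,"rz":0},{"x":-0.5,"y":0,"z":0.5,"rx":0,"ry":0,"rz":0}]'
python3 -m creep '[{"x":-0.08,"y":0,"z":0.08,"rx":0,"ry":0,"rz":0},{"x":-0.14,"y":0,"z":0.14,"rx":0,"ry":0,"rz":0},{"x":-0.14,"y":0,"z":0.14,"rx":0,"ry":0,"rz":0}]'
python3 -m creep '[{"x":-0.08,"y":0,"z":0.08,"rx":0,"ry":0,"rz":0},{"x":-0.08,"y":0,"z":0.08,"rx":0,"ry":0,"rz":0}]'
```

```text
time_s: 7.9
eef_pos: [577.9, 15.4, 65.6]
orientation: [-1.659, -1.83, -0.691]
contact_force: [-2.3, -2.7, 7.0]
width: 49.0
grip_force: 42.1
time_s: 8.28
eef_pos: [577.9, 15.4, 65.5]
orientation: [-1.657, -1.83, -0.693]
contact_force: [-4.7, -3.5, 12.8]
width: 48.6
grip_force: 42.8
time_s: 8.52
eef_pos: [577.9, 15.3, 65.4]
orientation: [-1.655, -1.829, -0.695]
contact_force: [-5.5, -4.4, 16.6]
width: 48.5
grip_force: 43.1
```

Run:
```python
from h import *
t=cam('top'); s=cam('scene')
a=cv2.resize(t['color'][205:275,180:300],(800,467)); 
b=cv2.resize(s['color'][150:250,280:400],(560,467))
cv2.imwrite('pics/t5.png',np.hstack([cv2.resize(a[:,:,::-1],(400,234)),np.zeros((234,1,3),np.uint8),cv2.resize(b[:,:,::-1],(281,234))]) if 0 else cv2.resize(np.vstack([cv2.copyMakeBorder(cv2.resize(t['color'][205:275,180:300],None,fx=4,fy=4),0,0,0,0,0),cv2.resize(s['color'][160:240,280:400],None,fx=4,fy=4)]),None,fx=1,fy=1)[:,:,::-1])
```

```text
(no output)
```

View pics/t5.png

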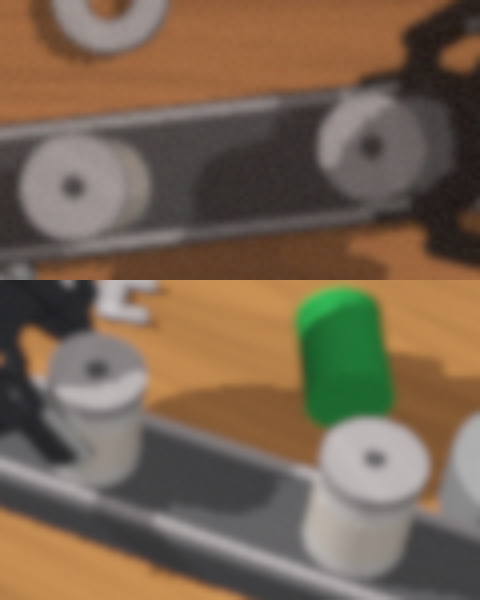

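Lid spots, in crop pixels: the top view has the tin at (371,146) and tin_b at (73,186). The scene view has the tin at (97,89) and tin_b at (374,178), rows counted from the top of its half. I'll triangulate both lids and compare their heights.

Run:
```python
from h import *
np.set_printoptions(suppress=True,precision=1)
t=cam('top'); s=cam('scene')
for n,a,b in (('tin',(371,146),(97,89)),('b',(73,186),(374,178))):
    o1,d1=ray(t,180+a[0]/4-.4,205+a[1]/4-.4); o2,d2=ray(s,280+b[0]/4-.4,160+b[1]/4-.4)
    k=np.linalg.lstsq(np.c_[d1,-d2],o2-o1,rcond=None)[0]; p,q=o1+d1*k[0],o2+d2*k[1]; print(n,p,q)
```

```text
tin [578.3  22.   97.5] [577.5  23.5  97.6]
b [560.9 166.4  97.4] [560.4 167.6  97.6]
```

The lid is at the same height as tin_b's (97.5), so the tin stands on the lane floor. I'll relieve the preload, release, and back out along the tool axis.

```bash
python3 -m creep '[{"x":0.1,"y":0,"z":-0.1,"rx":0,"ry":0,"rz":0},{"x":0.15,"y":0,"z":-0.15,"rx":0,"ry":0,"rz":0},{"x":0.15,"y":0,"z":-0.15,"rx":0,"ry":0,"rz":0}]'
python3 -m creep '[{"x":0,"y":0,"z":0,"rx":0,"ry":0,"rz":0},{"x":0,"y":0,"z":0,"rx":0,"ry":0,"rz":0},{"x":0,"y":0,"z":0,"rx":0,"ry":0,"rz":0},{"x":0,"y":0,"z":0,"rx":0,"ry":0,"rz":0},{"x":0,"y":0,"z":0,"rx":0,"ry":0,"rz":0}]' 0
python3 -m creep '[{"x":0,"y":0,"z":-1,"rx":0,"ry":0,"rz":0},{"x":0,"y":0,"z":-3,"rx":0,"ry":0,"rz":0},{"x":0,"y":0,"z":-6,"rx":0,"ry":0,"rz":0},{"x":1,"y":0,"z":-9,"rx":0,"ry":0,"rz":0},{"x":3,"y":0,"z":-11,"rx":0,"ry":-0.1,"rz":0},{"x":5,"y":0,"z":-12,"rx":0,"ry":-0.25,"rz":0},{"x":5,"y":0,"z":-12,"rx":0,"ry":-0.4,"rz":0},{"x":5,"y":0,"z":-12,"rx":0,"ry":-0.55,"rz":0}]'
python3 - <<'E'
from h import *
np.set_printoptions(suppress=True,precision=3)
s=get_state();print(s['joints'],s['eef_pos']);print(R.from_rotvec(s['orientation']).as_matrix())
t=cam('top');w=cam('scene')
cv2.imwrite('pics/t6.png',np.vstack([cv2.resize(t['color'][200:320,90:290],None,fx=2.5,fy=2.5),cv2.resize(w['color'][140:260,260:460],None,fx=2.5,fy=2.5)])[:,:,::-1])
E
```

```text
time_s: 9.1
eef_pos: [577.9, 15.4, 65.5]
orientation: [-1.658, -1.83, -0.692]
contact_force: [-3.0, -3.5, 9.2]
width: 48.7
grip_force: 42.3
time_s: 9.72
eef_pos: [577.5, 15.6, 62.2]
orientation: [-1.662, -1.832, -0.688]
contact_force: [0.0, 0.3, -0.3]
width: 85.1
grip_force: 0.0
time_s: 10.72
eef_pos: [583.5, -35.7, 185.4]
orientation: [-1.995, -2.194, -0.235]
contact_force: [-0.7, 0.9, -0.7]
width: 85.2
grip_force: 0.0
[-0.151  0.369  0.314  1.805 -0.385  1.069  0.442] [583.501 -35.671 185.43 ]
[[-0.093  0.996 -0.017]
 [ 0.969  0.094  0.227]
 [ 0.228  0.004 -0.974]]
```

View pics/t6.png

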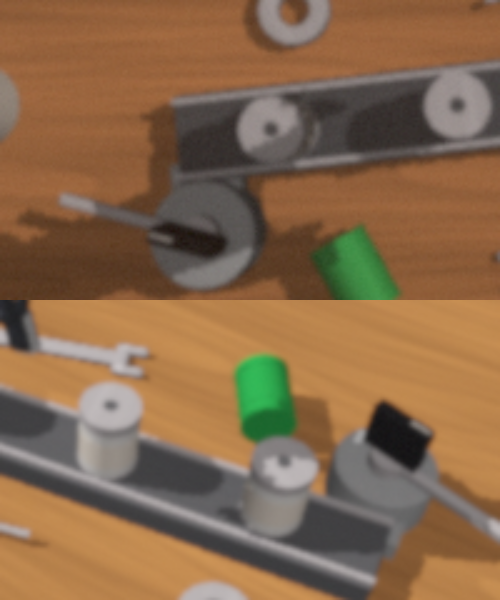

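The tin stands upright, lid up, in the gap at crop (457,104), and the knob is still at rest. I'll go over to the knob.

```bash
python3 -m creep '[{"x":3.5,"y":-1,"z":0.6,"rx":0,"ry":-0.04,"rz":0},{"x":8,"y":-2.4,"z":1.4,"rx":0,"ry":-0.1,"rz":0},{"x":13,"y":-4,"z":2.3,"rx":0,"ry":-0.15,"rz":0},{"x":18,"y":-5.4,"z":3.2,"rx":0,"ry":-0.2,"rz":0},{"x":23,"y":-7,"z":4,"rx":0,"ry":-0.23,"rz":0},{"x":26.8,"y":-8.1,"z":4.7,"rx":0,"ry":-0.23,"rz":0},{"x":26.8,"y":-8.1,"z":4.7,"rx":0,"ry":-0.23,"rz":0}]'
python3 -m creep '[{"x":0,"y":0,"z":0,"rx":0,"ry":0,"rz":0.12},{"x":0,"y":0,"z":0,"rx":0,"ry":0,"rz":0.25},{"x":0,"y":0,"z":0,"rx":0,"ry":0,"rz":0.37},{"x":0,"y":0,"z":0,"rx":0,"ry":0,"rz":0.37},{"x":0,"y":0,"z":0,"rx":0,"ry":0,"rz":0.37}]' 0.4
python3 - <<'E'
from h import *
np.set_printoptions(suppress=True,precision=3)
s=get_state();print(s['joints'],s['eef_pos']);print(R.from_rotvec(s['orientation']).as_matrix())
w=cam('wrist','w7.png'); print([proj(w,p) for p in ((477,227,104),(477,227,45))])
E
```

```text
time_s: 11.7
eef_pos: [474.2, 231.5, 199.5]
orientation: [-2.101, -2.326, -0.005]
contact_force: [0.8, -0.8, -0.5]
width: 85.8
grip_force: 0.0
time_s: 12.32
eef_pos: [476.1, 227.0, 199.2]
orientation: [-2.501, -1.894, -0.003]
contact_force: [0.8, -0.1, -0.1]
width: 51.2
grip_force: 0.0
[-0.733  0.207  0.238  1.952 -0.064  0.988 -0.74 ] [476.147 226.961 199.223]
[[ 0.271  0.963 -0.001]
 [ 0.963 -0.271  0.005]
 [ 0.004 -0.002 -1.   ]]
[(np.float64(280.569170846915), np.float64(216.53625184012856)), (np.float64(280.28026076275984), np.float64(197.56064318113616))]
```

View pics/w7.png

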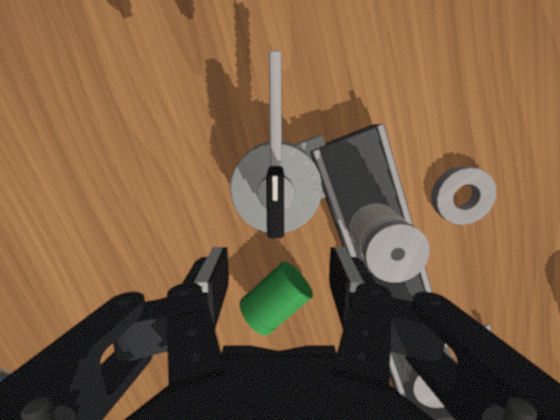

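The wrist view shows the drum as a circle centred near (276.5,187). The bar is vertical at columns 268–284, and the arm goes straight up to (275,52).

Run:
```python
from h import *
np.set_printoptions(suppress=True,precision=1)
w=cam('wrist'); g=w['color'].max(2); hsv=cv2.cvtColor(w['color'],cv2.COLOR_RGB2HSV)
m=(g[150:245,255:300]<45); ys,xs=np.where(m); print('bar px',xs.min()+255,xs.max()+255,ys.min()+150,ys.max()+150, np.median(xs)+255)
print('drum',onz(w,276.5,187,45),'edges',onz(w,231.5,187,45),onz(w,322,187,45))
# bar top: far edge row at z104, near
print('bar far',onz(w,276,167,104),'near?',onz(w,276,np.max(ys)+150,104),'bar mid',onz(w,276,200,104))
p=onz(w,275.5,52,57); q=onz(w,276.5,187,45); print('arm',np.degrees(np.arctan2((p-q)[1],(p-q)[0])),np.linalg.norm((p-q)[:2]))
c=cam('top'); print('top drum',onz(c,170.4,294,45))
```

```text
bar px 267 283 167 237 274.5
drum [476.2 238.3  45. ] edges [435.4 249.7  45. ] [517.3 226.7  45. ]
bar far [483.8 264.7 104. ] near? [468.9 212.4 104. ] bar mid [477.  240.9 104. ]
arm 74.52900627280425 112.71403388206508
top drum [475.1 233.3  45. ]
```

```bash
python3 -m creep '[{"x":0.3,"y":-0.15,"z":2,"rx":0,"ry":0,"rz":0},{"x":0.65,"y":-0.28,"z":4,"rx":0,"ry":0,"rz":0},{"x":0.65,"y":-0.28,"z":6,"rx":0,"ry":0,"rz":0},{"x":0.65,"y":-0.28,"z":8,"rx":0,"ry":0,"rz":0},{"x":0.65,"y":-0.28,"z":9.6,"rx":0,"ry":0,"rz":0},{"x":0.65,"y":-0.28,"z":10.8,"rx":0,"ry":0,"rz":0},{"x":0.65,"y":-0.28,"z":11.3,"rx":0,"ry":0,"rz":0},{"x":0.65,"y":-0.28,"z":11.3,"rx":0,"ry":0,"rz":0}]'
python3 -m creep '[{"x":0,"y":0,"z":0,"rx":0,"ry":0,"rz":0},{"x":0,"y":0,"z":0,"rx":0,"ry":0,"rz":0},{"x":0,"y":0,"z":0,"rx":0,"ry":0,"rz":0},{"x":0,"y":0,"z":0,"rx":0,"ry":0,"rz":0},{"x":0,"y":0,"z":0,"rx":0,"ry":0,"rz":0},{"x":0,"y":0,"z":0,"rx":0,"ry":0,"rz":0},{"x":0,"y":0,"z":0,"rx":0,"ry":0,"rz":0},{"x":0,"y":0,"z":0,"rx":0,"ry":0,"rz":0}]' 1 60
```

```text
time_s: 13.48
eef_pos: [474.5, 236.3, 86.2]
orientation: [-2.5, -1.896, -0.004]
contact_force: [-0.5, -0.2, 0.9]
width: 50.8
grip_force: 0.0
time_s: 14.48
eef_pos: [475.7, 236.4, 87.1]
orientation: [-2.501, -1.896, -0.008]
contact_force: [4.2, -2.0, 5.3]
width: 13.1
grip_force: 60.4
```

Gripped: width is 13 mm and force 60 N. I'll turn halfway, then check forces.

```bash
python3 -m creep '[{"x":0,"y":0.05,"z":0,"rx":0,"ry":0,"rz":0.08},{"x":0,"y":0.1,"z":0,"rx":0,"ry":0,"rz":0.17},{"x":0,"y":0.1,"z":0,"rx":0,"ry":0,"rz":0.26},{"x":0,"y":0.1,"z":0,"rx":0,"ry":0,"rz":0.35},{"x":0,"y":0.1,"z":0,"rx":0,"ry":0,"rz":0.44},{"x":0,"y":0.1,"z":0,"rx":0,"ry":0,"rz":0.53},{"x":0,"y":0.1,"z":0,"rx":0,"ry":0,"rz":0.6},{"x":0,"y":0.1,"z":0,"rx":0,"ry":0,"rz":0.6}]'
python3 - <<'E'
from h import *
s=get_state(); M=R.from_rotvec(s['orientation']).as_matrix(); print(s['joints'],s['eef_pos'],s['contact_force'],s['wrist_torque'],'tool y az',np.degrees(np.arctan2(M[1,1],M[0,1])))
E
```

```text
time_s: 15.48
eef_pos: [476.8, 235.7, 87.1]
orientation: [-2.949, -1.072, -0.006]
contact_force: [2.8, -2.5, 5.6]
width: 13.3
grip_force: 60.6
[-0.82558994  0.38709567  0.33733925  2.02010397 -0.18761165  0.7587214
 -1.24892798] [476.75874163 235.71111937  87.08933526] [ 2.75615043 -2.54192917  5.56781029] [-0.50074184 -0.67028192  0.09264439] tool y az -50.06137696629975
```

```bash
python3 -m creep '[{"x":0,"y":0,"z":0,"rx":0,"ry":0,"rz":0.08},{"x":0,"y":0,"z":0,"rx":0,"ry":0,"rz":0.17},{"x":0,"y":0,"z":0,"rx":0,"ry":0,"rz":0.26},{"x":0,"y":0,"z":0,"rx":0,"ry":0,"rz":0.35},{"x":0,"y":0,"z":0,"rx":0,"ry":0,"rz":0.44},{"x":0,"y":0,"z":0,"rx":0,"ry":0,"rz":0.53},{"x":0,"y":0,"z":0,"rx":0,"ry":0,"rz":0.6},{"x":0,"y":0,"z":0,"rx":0,"ry":0,"rz":0.6}]'
python3 - <<'E'
from h import *
s=get_state(); M=R.from_rotvec(s['orientation']).as_matrix(); print(s['joints'],s['eef_pos'],s['contact_force'],s['wrist_torque'],'tool y az',np.degrees(np.arctan2(M[1,1],M[0,1])))
t=cam('top');w=cam('wrist')
cv2.imwrite('pics/t8.png',np.hstack([cv2.resize(t['color'][190:320,110:300],(400,274)),cv2.resize(w['color'],(365,274))])[:,:,::-1])
E
```

```text
time_s: 16.48
eef_pos: [477.2, 234.6, 87.1]
orientation: [-3.134, -0.152, -0.005]
contact_force: [3.0, -3.6, 6.8]
width: 13.7
grip_force: 60.6
[-0.93484434  0.40401676  0.4684771   2.02531682 -0.26215975  0.76487632
 -1.78303701] [477.21125807 234.61902156  87.06841983] [ 3.04916637 -3.58451607  6.8078822 ] [-0.91779715 -0.92172551  0.09777327] tool y az -84.46302642448309
```

View pics/t8.png

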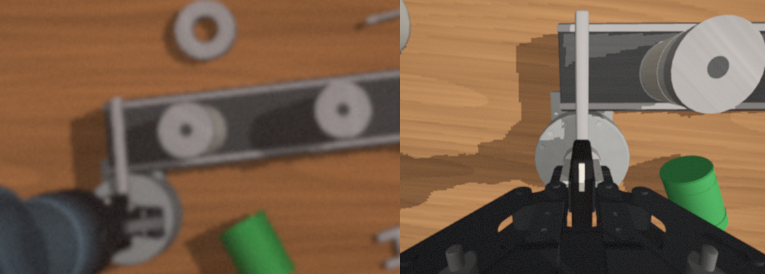

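The gate arm lies across the lane, from wrist crop (582,12) to (582,135), square to the lips, and the tins are undisturbed. I'll check the angle by number.

Run:
```python
from h import *
w=cam('wrist'); im=w['color']; hsv=cv2.cvtColor(im,cv2.COLOR_RGB2HSV)
pts=[]
for r in range(60,160,5):   # arm edges over dark lane
    row=im[r,240:320].max(1).astype(int); k=np.where(row>np.percentile(row,75))[0]
    gx=np.gradient(row.astype(float)); 
    pts.append(onz(w,240+(np.argmax(gx[20:45])+20+np.argmin(gx[35:60])+35)/2,r,57))
    if r%25==10: print(r,240+np.argmax(gx[20:45])+20,240+np.argmin(gx[35:60])+35)
p=np.array(pts); k=np.polyfit(p[:,0],p[:,1],1); print('arm az',np.degrees(np.arctan(k[0])))
q=[]
for u in range(310,430,6):
    col=im[20:60,u].max(1).astype(int); q.append(onz(w,u,20+np.argmax(np.gradient(col.astype(float))),35) )
    b=hsv[20:60,u,1].astype(float)
q=np.array(q); k=np.polyfit(q[:,1],q[:,0],1); print('lane yaw',np.degrees(-np.arctan(k[0])), np.std(q[:,0]-np.polyval(k,q[:,1])))
s=get_state(); print(s['time_s'],s['grip_force'])
```

```text
60 270 289
85 270 289
110 270 289
135 270 289
arm az 5.553630669689359
lane yaw 6.096027053894315 0.12123642105091806
16.625 60.63193380832672
```

```bash
python3 -m creep '[{"x":0,"y":0,"z":0,"rx":0,"ry":0,"rz":0},{"x":0,"y":0,"z":0,"rx":0,"ry":0,"rz":0},{"x":0,"y":0,"z":0,"rx":0,"ry":0,"rz":0}]' && python3 -c "
from bench import env; print(env.hand_in())"
```

```text
time_s: 17.0
eef_pos: [477.3, 234.6, 87.1]
orientation: [-3.134, -0.152, -0.005]
contact_force: [3.0, -3.1, 7.2]
width: 13.4
grip_force: 60.6
the job is handed in; nothing more can be done
None
```

The job is handed in after 17 s: the fallen tin stands upright, lid up, in the gap, and the gate is held at its third click, with the arm measured square across the lane to within about 0.01 rad; the hand-in call gave no verdict.

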